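# Slide the fluted dish into the drying rack

## Robot

A 6-joint arm with a two-finger parallel gripper is mounted at the origin on the work surface. World frame = base frame: x ahead of the robot, y to its left, z up, the work surface at z = 0. Lengths are in m, angles in rad, forces in N, time in s.
With the tool pointing down it reaches from about 0.35 to 0.975 m from the base axis. Payload 4.9 kg.
Tool frame: the origin (TCP) lies at the very end of the fingers, on their centre line; the grasp point (between the pads) lies 19 mm behind it; z points along the fingers, x is the direction in which the jaws open and shut, and the axes are right-handed (so a half turn about z gives the same grasp; the last joint's range is limited). The gripper opens to 85 mm and grips with 20 to 120 N. Pads are 22 mm wide; open, the fingers measure 114 mm over their backs; the gripper's body (76 mm by 85 mm) begins 54 mm behind the grasp point. The pads swing forward as they close: fully open they stand 13 mm farther back than shut.
Start: joints at [-0.119, 0.053, 1.613, -0, 1.476, -0.119], TCP at [0.625, 0, 0.231] pointing down, gripper open.
Joint ranges: [-3.01, 3.01], [-1.01, 2.22], [0.06, 2.58], [-1.02, 4.17], [0.09, 2.62], [-3.14, 3.14]. Speed limits (rad/s): [2.57, 2.57, 3.14, 3.14, 3.14, 3.14].

## Interface

Orientations are given as a unit quaternion [w, x, y, z].
In Python, from plant import manip, imaging gives the robot as it stands.
- The arm moves only by the shell command python3 -m pendant 'ROWS'. ROWS is JSON, a list that holds one entry, the list of rows, each a list of 7 numbers: the turn, a rotation vector about the world's x, y, z in units of pi rad (1.0 is pi rad), then the shift along the world's x, y, z in units of 250 mm (1.0 is 250 mm), then the opening, from 0 (shut) to 1 (fully open). In form: [[[ax, ay, az, tx, ty, tz, claw], ...]]. A call has 1 to 20 rows; each row shifts and turns the commanded pose from where the row before left it; what a row does not reach is not made up. A row lasts 1/8 s, in which the tool goes at most 62.5 mm and 10.7 degrees, less where a joint would pass 70% of its speed; a pose out of reach is approached as far as the arm can. A call with a number of a shift or a turn outside -1 to 1 is refused whole. A call with a gripper value outside its range is refused whole. The fingers move at their own pace and stop on an object; the grip force is fixed at half the most. Time passes only in rows, so rows that do not move let the fingers close. It gives the time, the measured TCP pose, the force and the opening at its end, in the units of the state.
- manip.state(): the state, without advancing time (a new reading comes with each control period).
- imaging.grab_frame(name): name is "scene" or "side" or "wrist"; returns a dict with "frame" (400x640x3 uint8, blue, green, red), "mtx" (3x3 intrinsics, pixels), "world_to_cam" (4x4, takes a point from world to camera coordinates). Camera axes: x right, y down, z forward; pixel columns grow to the right and rows downward; lengths in m; the calibration is good to about 2 mm. The wrist camera is an equidistant fisheye: a pixel r from the principal point sees the ray r / f radians off the axis. A picture is of the moment at which its call begins. There is no depth.
- manip.job_done(): hands the job in, once; it reports no verdict.
The state is a dict: "time": time; "joint_pos": joint angles; "joint_vel": joint speeds; "joint_efforts": joint torques, N m; "tool_pos": TCP position; "tool_rot": TCP orientation; "contact_force": force on the tool from outside, world axes, zero at the start; "ft_torque": the same for the moment, N m; "gripper_width": opening from 0.0 (shut) to 1.0 (fully open).
Only numpy, scipy, OpenCV 4.12 (cv2) and the standard library are available. Lean on these libraries where they do the work, as an engineer would, in place of code of your own. Each camera call takes 0.05 s, during which the arm holds its last target. There are 200 camera calls.

## Task

Slide the dish with the wavy rim along the table, without lifting it, in under the wooden drying rack, midway between its posts, until it rests pressed lightly against the sprung felt stop at the back. Go gently: feel for the stop and do not ram it to the end of its spring, and leave everything else on the table where it is.

Things in the scene. Friction and masses are not known exactly. Their poses are not given: they have to be found in the camera images.
- dish: The only wavy-rimmed dish: round brown stoneware, loose on the table. Seven rim lobes: outside radius varies from 81 to 91 mm round the edge. Rim bead 10 mm thick centred 30 mm up (top at 35); wall slopes in below to a flat foot of radius 57 mm. About 0.55 kg (varies by a quarter): its friction on the table, 2 to 5 N, is not known. Origin: centre of its underside, z up.
- rack: Light wooden drying rack fixed to the table, open below: board 330 (x) x 280 mm (y), 16 thick, underside 170 up; four 18 mm square posts at x +-155, y +-130; side rails 135 to 155 up, rear rail 85 to 115 up; two 24 mm high dishes fixed on the board's rear half. Origin: on the table under the board's centre, z up. The dish goes in along +y through the -y side, midway between the posts being x = 0.
- front_edge (a point): Middle of the lower front edge of the rack's board (rack x 0, y -140, z 170 mm), above the open mouth. Axes as the rack's. A seated dish lies wholly under the board, its near rim 10 to 75 mm behind this edge, where an upright gripper cannot follow; one leaned back some 40 degrees can.
- stop_nearest (a point): Point on the rack's midline 30 mm above the table (rack x 0, y +50): the nearest place where the felt face of the stop can be. The stop is adjustable: its face is set anywhere from here to 50 mm further in (+y), unmeasured. Face: pad 150 mm wide, 8 to 52 mm up. The pad is sprung, giving 1 mm per 0.4 N for 14 mm, then solid; the dish's friction holds it against a light press.
- jar: bystander: white lidded glaze jar, 68 mm diameter, 85 mm high, standing just in front of the rack mouth on its +x side; origin under its centre
- cup: bystander: brown stoneware cup, 68 mm diameter, 80 mm high, standing just in front of the rack mouth on its -x side; origin under its centre
- plain_dish: bystander: smaller brown dish with a smooth round rim, 134 mm diameter, 35 mm high; origin under its centre
- bowl: bystander: brown bowl, 110 mm diameter, 50 mm high; origin under its centre
- brush: bystander: brush 180 mm long lying on the table along its x axis

How it is judged:
By the outcome, as a careful person would: the job done as asked, in the order asked, and still so for the second after the job is handed in, with the robot touching nothing.
It also fails if it takes over 67 s, if anything falls off the work surface, if the arm or the gripper's body presses on something with over 40 N, if the wrist force passes 120 N, or if a joint passes its speed limit or range.

## Working session

There is one attempt and no reset: what is moved stays moved. The work goes in short steps, Python scripts to look and compute and a shell command to move; the robot and the scene stay as the last step left them, time stands still between calls to the robot, and variables do not carry over. Pictures are saved under pics/ and viewed, about 8 in all and at most 12, crops included, and the job is handed in when it is done.

```bash
ls; mkdir -p pics; python3 - <<'E'
from plant import manip, imaging
import cv2,pickle
for n in ("scene","side"):
    d=imaging.grab_frame(n); cv2.imwrite(f"pics/{n}0.png",d["frame"]); pickle.dump(d,open(f"pics/{n}0.pkl","wb"))
    print(n,d["mtx"].tolist(),d["world_to_cam"].round(4).tolist())
print(manip.state())
E
```

```text
pics
scene [[440.57032833143495, 0.0, 317.125340845065], [0.0, 440.57032833143495, 202.7422500016303], [0.0, 0.0, 1.0]] [[0.0939, 0.9956, -0.0028, -0.1214], [0.9464, -0.0901, -0.3101, -0.4828], [-0.309, 0.0265, -0.9507, 1.5632], [0.0, 0.0, 0.0, 1.0]]
side [[362.8111600884895, 0.0, 327.694204405849], [0.0, 362.8111600884895, 200.10457443994804], [0.0, 0.0, 1.0]] [[-0.9153, -0.4027, -0.0045, 0.556], [-0.3802, 0.8677, -0.3201, 0.183], [0.1328, -0.2913, -0.9474, 1.224], [0.0, 0.0, 0.0, 1.0]]
{'time': 0.1, 'joint_pos': array([-1.19003496e-01,  5.32990824e-02,  1.61417838e+00, -1.51133877e-05,
        1.47599594e+00, -1.18977714e-01]), 'joint_vel': array([ 0.00054437,  0.00040431, -0.00260947, -0.00077068,  0.00218578,
        0.00132035]), 'joint_efforts': array([ 6.14647306e-04, -3.94903493e+01, -3.71363103e+01, -4.52310599e-05,
        3.99340541e-03, -4.17574097e-05]), 'tool_pos': array([6.24427816e-01, 6.24111145e-05, 2.30167889e-01]), 'tool_rot': array([-1.04163015e-04,  9.99999558e-01, -1.21685821e-05, -9.34618412e-04]), 'contact_force': array([ 0.53205344,  0.59000187, -0.47570109]), 'ft_torque': array([-0.01431108, -0.06163066, -0.00869878]), 'gripper_width': 0.9975132611578938}
```

View pics/scene0.png

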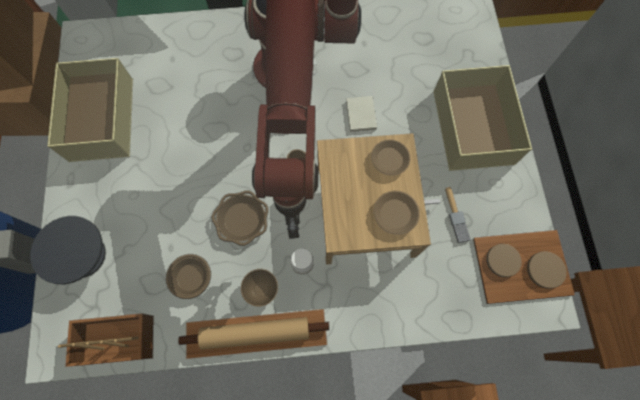

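View pics/side0.png

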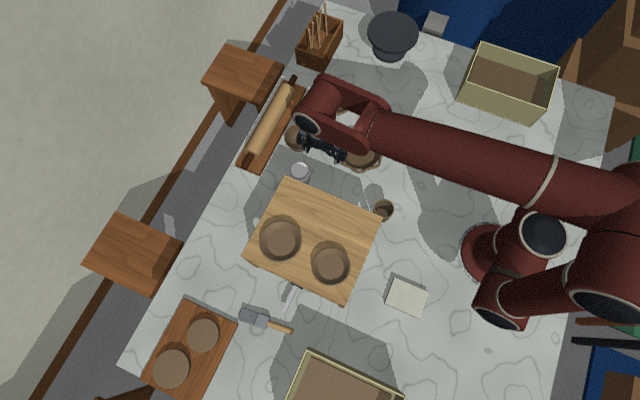

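```bash
python3 - <<'E'
import cv2
a=cv2.imread("pics/scene0.png")[125:305,195:440]; cv2.imwrite("pics/c0.png",cv2.resize(a,None,fx=3.25,fy=3.25,interpolation=cv2.INTER_CUBIC))
E
```

```text
(no output)
```

View pics/c0.png

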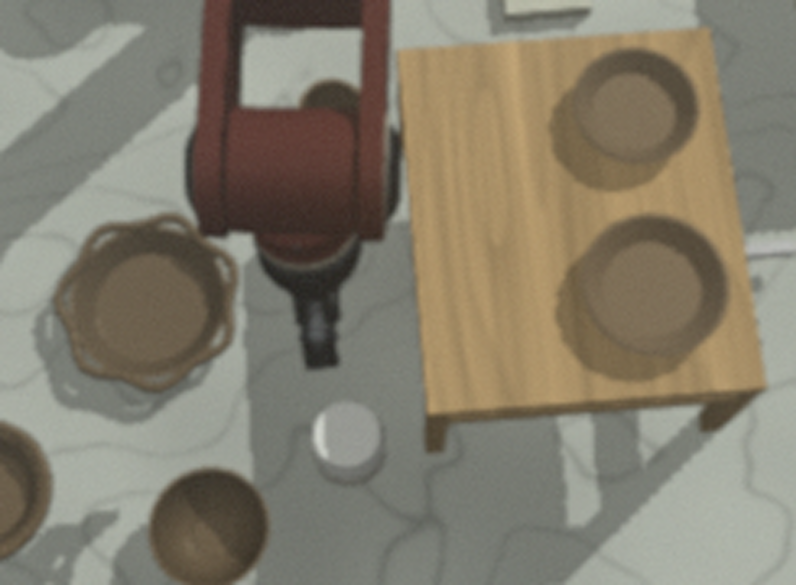

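```bash
cat > h.py <<'E'
import numpy as np
def ray(d,uv,z):
    K,T=d["mtx"],d["world_to_cam"]; R,t=T[:3,:3],T[:3,3]; c=-R.T@t
    r=R.T@np.linalg.inv(K)@np.array([uv[0],uv[1],1.]); return c+r*(z-c[2])/r[2]
def proj(d,p):
    T=d["world_to_cam"]; q=T[:3,:3]@np.asarray(p,float)+T[:3,3]; q=d["mtx"]@q; return q[:2]/q[2]
E
python3 - <<'E'
import pickle,numpy as np
from h import *
from scipy.optimize import least_squares
S=pickle.load(open("pics/scene0.pkl","rb"));D=pickle.load(open("pics/side0.pkl","rb"))
c=lambda x,y:(195+(x+.5)/3.25-.5,125+(y+.5)/3.25-.5)
cor=[(-.165,-.14),(-.165,.14),(.165,.14),(.165,-.14)]
sc=[c(399,50),c(711,29),c(764,388),c(428,415)]; sd=[(382,218),(343,306),(241,256),(285,177)]
def f(p,both=1):
    R=np.array([[np.cos(p[2]),-np.sin(p[2])],[np.sin(p[2]),np.cos(p[2])]]);e=[]
    for q,a,b in zip(cor,sc,sd):
        w=[*(R@q+p[:2]),.186]; e+=list(proj(S,w)-a)
        if both:e+=list(proj(D,w)-b)
    return np.array(e)
for b in(0,1):
    r=least_squares(f,[.6,.3,0],args=(b,)); print(r.x.round(4),r.fun.round(1))
for n,u,z in [("dish",(147,302),.03),("dishL",(53,302),.03),("dishR",(237,302),.03),("top",(147,213),.03),("bot",(147,392),.03),("jar",(347,434),.085),("cup",(331,110),.08),("bowl",(210,525),.05),("post",(436,450),0)]:
    print(n,ray(S,c(*u),z)[:2].round(4))
print("cup side",ray(D,(384,207),.08)[:2],"jar side",ray(D,(300,172),.085)[:2])
E
```

```text
[ 0.5552  0.2216 -0.022 ] [-0.5 -0.4  0.  -0.4  1.   0.7 -0.5 -0.1]
[ 0.5557  0.2232 -0.0234] [ 0.1 -0.4  1.6 -0.4  0.6 -0.2  1.8  0.8  1.5  0.9 -1.3 -0.  -0.  -0.1
 -0.5 -2.9]
dish [ 0.5522 -0.1695]
dishL [ 0.5438 -0.2584]
dishR [ 0.5603 -0.0844]
top [ 0.4624 -0.1659]
bot [ 0.6394 -0.1729]
jar [0.7071 0.0103]
cup [0.3934 0.0208]
bowl [ 0.7703 -0.1186]
post [0.7135 0.0905]
cup side [0.39622922 0.01840675] jar side [0.70177843 0.01801373]
```

Rack is at about (0.5555, 0.222), yaw −1.3°; the wavy dish is at (0.552, −0.171), almost on the midline. I'll push with both open fingertips, leaned 45°. First I move behind the dish.

```bash
python3 -m pendant '[[[0.05,0,0,-0.036,-0.155,0,1],[0.05,0,0,-0.036,-0.155,0,1],[0.05,0,0,-0.036,-0.155,0,1],[0.05,0,0,-0.036,-0.155,0,1],[0.05,0,0,-0.036,-0.155,0,1],[0,0,-0.007,-0.036,-0.155,0,1],[0,0,0,-0.036,-0.155,0,1],[0,0,0,-0.038,-0.155,0,1],[0,0,0,0,0,0,1],[0,0,0,0,0,0,1]]]'
python3 - <<'E'
from plant import manip, imaging
import cv2,pickle
s=manip.state();print(s["joint_pos"].round(2),s["contact_force"].round(2))
d=imaging.grab_frame("scene");cv2.imwrite("pics/scene1.png",d["frame"]); pickle.dump(d,open("pics/scene1.pkl","wb"))
E
```

```text
time: 1.35
tool_pos: [0.5524, -0.3095, 0.2308]
tool_rot: [-0.383, 0.924, -0.01, 0.004]
contact_force: [-0.1, 0.9, -0.2]
gripper_width: 1.003
[-0.85  0.39  1.37  0.55  1.96 -0.76] [-0.09  0.86 -0.18]
```

View pics/scene1.png

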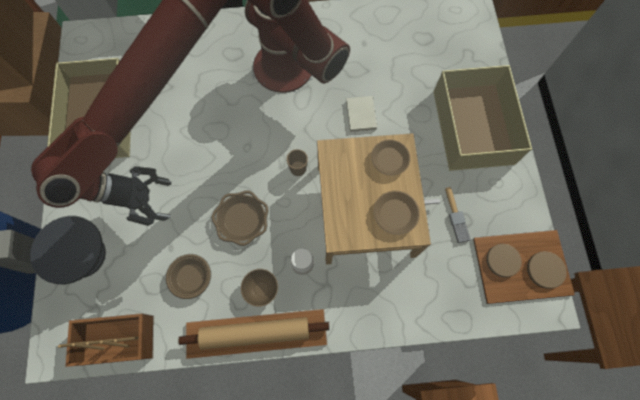

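```bash
python3 - <<'E'
import pickle
from h import *
S=pickle.load(open("pics/scene1.pkl","rb"));D=pickle.load(open("pics/side0.pkl","rb"))
for z in(0,.1,.2,.3): print(z,ray(S,(68,250),z)[:2].round(3),ray(S,(105,250),z)[:2].round(3),"side",ray(D,(392,32),z)[:2].round(3))
for z in(.2,.3,.4): print(z,"wrist",ray(S,(62,188),z)[:2].round(3))
print("cup",ray(S,(297,161),.08)[:2], "plain",ray(S,(189,276),.035)[:2])
print("tips",[ray(S,p,.24)[:2].round(3) for p in((168,186),(166,215))])
E
```

```text
0 [ 0.597 -0.707] [ 0.608 -0.593] side [ 0.64  -0.745]
0.1 [ 0.624 -0.651] [ 0.634 -0.546] side [ 0.622 -0.65 ]
0.2 [ 0.65  -0.596] [ 0.659 -0.499] side [ 0.603 -0.554]
0.3 [ 0.677 -0.54 ] [ 0.685 -0.452] side [ 0.585 -0.459]
0.2 wrist [ 0.473 -0.626]
0.3 wrist [ 0.515 -0.568]
0.4 wrist [ 0.557 -0.51 ]
cup [0.40194751 0.02171141] plain [ 0.7189369  -0.32523436]
tips [array([ 0.511, -0.323]), array([ 0.591, -0.327])]
```

```bash
python3 -m pendant '[[[0,0,0,0,0.01,-0.15,1],[0,0,0,0,0.01,-0.15,1],[0,0,0,0,0.01,-0.15,1],[0,0,0,0,0.01,-0.15,1],[0,0,0,0,0,-0.12,1],[0,0,0,0,0,-0.1,1],[0,0,0,0,0,-0.05,1],[0,0,0,0,0,0,1],[0,0,0,0,0,0,1]]]'
python3 - <<'E'
from plant import manip, imaging
import cv2,numpy as np
s=manip.state();print(s["joint_pos"].round(2),s["contact_force"].round(2))
a=imaging.grab_frame("wrist")["frame"]
b=imaging.grab_frame("scene")["frame"][140:280,40:320]
cv2.imwrite("pics/w2.png",np.vstack([cv2.resize(b,(560,280)),cv2.resize(a,(512,320))[:, :].copy() if 0 else cv2.copyMakeBorder(cv2.resize(a,(512,320)),0,0,0,48,0)]))
E
```

```text
time: 2.52
tool_pos: [0.5532, -0.3006, 0.0151]
tool_rot: [-0.382, 0.924, -0.01, 0.005]
contact_force: [-0.4, -0.3, 0.5]
gripper_width: 1.004
[-0.84  0.61  1.45  0.51  1.69 -0.92] [-0.39 -0.28  0.54]
```

View pics/w2.png

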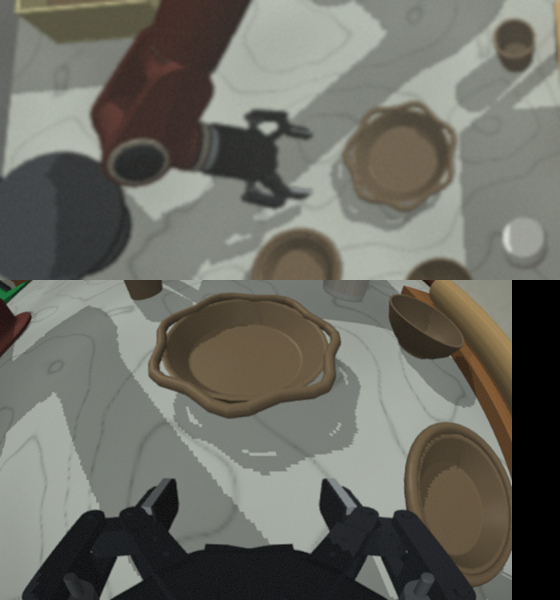

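Wrist view: dish (245,355) is centred between the fingertips (160,490)/(335,490). Approach slowly now.

```bash
python3 -m pendant '[[[0,0,0,0,0.04,-0.005,1],[0,0,0,0,0.04,0,1],[0,0,0,0,0.04,0,1],[0,0,0,0,0.04,0,1],[0,0,0,0,0.04,0,1],[0,0,0,0,0.03,0,1],[0,0,0,0,0.03,0,1],[0,0,0,0,0.03,0,1],[0,0,0,0,0.03,0,1],[0,0,0,0,0.03,0,1],[0,0,0,0,0.03,0,1]]]'
python3 - <<'E'
from plant import manip, imaging
import cv2,numpy as np
s=manip.state();print(s["joint_pos"].round(2),s["contact_force"].round(2))
a=imaging.grab_frame("wrist")["frame"]
b=imaging.grab_frame("scene")["frame"][140:280,40:320]
cv2.imwrite("pics/w3.png",np.vstack([cv2.resize(b,(560,280)),cv2.copyMakeBorder(cv2.resize(a,(512,320)),0,0,0,48,0)]))
E
```

```text
time: 4.0
tool_pos: [0.5525, -0.2047, 0.0126]
tool_rot: [-0.383, 0.924, -0.01, 0.004]
contact_force: [-0.3, -3.3, 0.3]
gripper_width: 0.995
[-0.74  0.51  1.62  0.56  1.6  -0.88] [-0.29 -3.31  0.28]
```

View pics/w3.png

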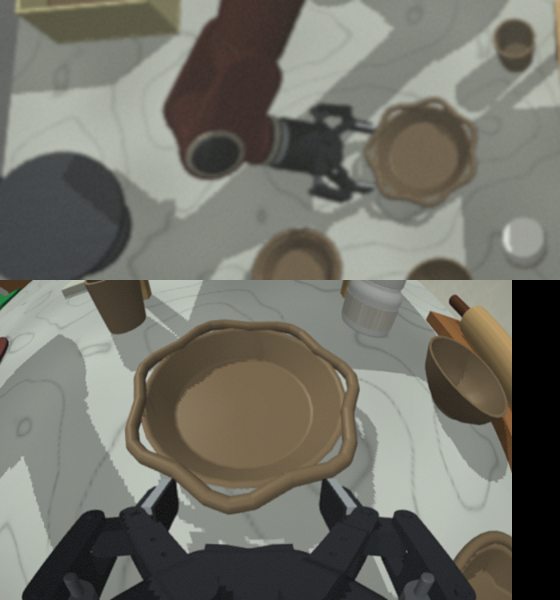

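```bash
python3 -m pendant '[[[0,0,0,0,0.04,0,1],[0,0,0,0.001,0.05,0,1],[0,0,0,0.001,0.05,0,1],[0,0,0,0.001,0.05,0,1],[0,0,0,0.001,0.05,0,1],[0,0,0,0.001,0.05,0,1],[0,0,0,0.001,0.05,0,1],[0,0,0,0.001,0.05,0,1],[0,0,0,0.001,0.05,0,1],[0,0,0,0,0.05,0,1],[0,0,0,0,0.05,0,1],[0,0,0,0,0.05,0,1],[0,0,0,0,0.05,0,1],[0,0,0,0,0.05,0,1],[0,0,0,0,0.05,0,1],[0,0,0,0,0.05,0,1],[0,0,0,0,0.05,0,1],[0,0,0,0,0.05,0,1],[0,0,0,0,0.04,0,1],[0,0,0,0,0.03,0,1]]]'
python3 - <<'E'
from plant import manip, imaging
import cv2,numpy as np
s=manip.state();print(s["joint_pos"].round(2),s["contact_force"].round(2))
d=imaging.grab_frame("wrist");a=d["frame"];print(d["mtx"].tolist())
import pickle;pickle.dump(d,open("pics/w4.pkl","wb"))
b=imaging.grab_frame("scene")["frame"][120:270,150:450]
cv2.imwrite("pics/w4.png",np.vstack([cv2.resize(b,(400,200)),cv2.resize(a,(640,400))[:, :400] if 0 else cv2.resize(a,(400,250))]) if 0 else np.vstack([cv2.copyMakeBorder(cv2.resize(b,(400,200)),0,0,0,240,0),a]))
E
```

```text
time: 6.6
tool_pos: [0.5544, 0.0357, 0.0125]
tool_rot: [-0.383, 0.924, -0.01, 0.004]
contact_force: [-0.5, -3.5, 0.5]
gripper_width: 1.0
[-0.42  0.31  1.89  0.73  1.38 -0.7 ] [-0.54 -3.5   0.48]
[[309.70691628693146, 0.0, 310.82953011778704], [0.0, 309.70691628693146, 203.00930929336144], [0.0, 0.0, 1.0]]
```

View pics/w4.png

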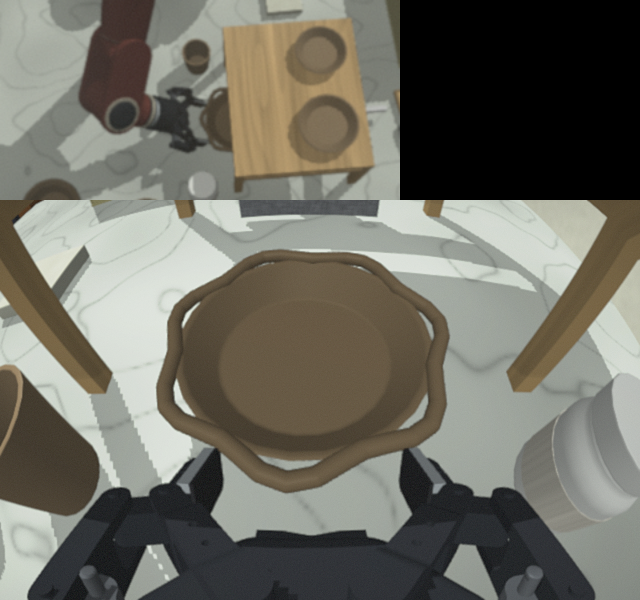

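```bash
cat >> h.py <<'E'
def fray(d,uv,z):
    K,T=d["mtx"],d["world_to_cam"]; R,t=T[:3,:3],T[:3,3]; c=-R.T@t
    p=np.array([(uv[0]-K[0,2])/K[0,0],(uv[1]-K[1,2])/K[1,1]]); th=np.hypot(*p)
    r=R.T@np.array([*(p/th*np.sin(th)),np.cos(th)]); return (c+r*(z-c[2])/r[2])[:2].round(4)
def rack(p,o=(.5555,.222),a=-.0225):
    q=np.array(p)-o; return np.array([np.cos(a)*q[0]+np.sin(a)*q[1],-np.sin(a)*q[0]+np.cos(a)*q[1]]).round(4)
E
python3 - <<'E'
import pickle
from h import *
d=pickle.load(open("pics/w4.pkl","rb"))
for n,u,z in [("L",(158,190),.03),("R",(448,175),.03),("near",(290,292),.03),("far",(310,52),.03),("footL",(219,165),.005),("footR",(391,165),.005),
 ("postL outer-front",(104,194),0),("postL in",(112,184),0),("postR in",(508,185),0),("postR",(516,191),0),("stopL",(240,15),.008),("stopR",(379,15),.008),("rpostL",(186,17),0),("rpostR",(434,16),0)]:
    w=fray(d,u,z);print(n,w,rack(w))
E
```

```text
L [0.4736 0.0661] [-0.0784 -0.1577]
R [0.632  0.0724] [ 0.0798 -0.1478]
near [0.5464 0.0128] [-0.0044 -0.2094]
far [0.5583 0.1879] [ 0.0036 -0.034 ]
footL [0.4979 0.1001] [-0.0548 -0.1232]
footR [0.6083 0.0975] [ 0.0556 -0.1233]
postL outer-front [0.4083 0.0841] [-0.1441 -0.1412]
postL in [0.4129 0.0924] [-0.1396 -0.1328]
postR in [0.6987 0.0854] [ 0.1462 -0.1333]
postR [0.7044 0.0803] [ 0.1521 -0.1383]
stopL [0.4825 0.3124] [-0.075   0.0887]
stopR [0.6373 0.3083] [0.0798 0.0881]
rpostL [0.4055 0.3462] [-0.1528  0.1208]
rpostR [0.7173 0.3416] [0.1591 0.1232]
```

```bash
python3 -m pendant '[[[0.003,0,0,0.002,0.04,0,1],[0.003,0,0,0.002,0.04,0,1],[0.003,0,0,0.002,0.04,0,1],[0.003,0,0,0.002,0.04,0,1],[0.003,0,0,0.002,0.04,0,1],[0.003,0,0,0.002,0.04,0,1],[0.003,0,0,0.002,0.04,0,1],[0.003,0,0,0.002,0.04,0,1],[0.003,0,0,0.002,0.03,0,1],[0.003,0,0,0.001,0.02,0,1],[0,0,0,0,0.01,0,1]]]'
python3 - <<'E'
from plant import manip, imaging
import cv2,numpy as np,pickle
s=manip.state();print(s["joint_pos"].round(2),s["contact_force"].round(2))
d=imaging.grab_frame("wrist");a=d["frame"]
pickle.dump(d,open("pics/w5.pkl","wb"))
b=imaging.grab_frame("side")["frame"][80:280,220:480]
cv2.imwrite("pics/w5.png",np.vstack([cv2.copyMakeBorder(b,0,0,0,380,0),a]))
E
```

```text
time: 8.07
tool_pos: [0.5593, 0.1302, 0.0126]
tool_rot: [-0.426, 0.905, -0.01, 0.004]
contact_force: [-0.3, -4.1, 3.0]
gripper_width: 0.992
[-0.28  0.32  1.91  0.87  1.33 -0.67] [-0.35 -4.14  2.99]
```

View pics/w5.png

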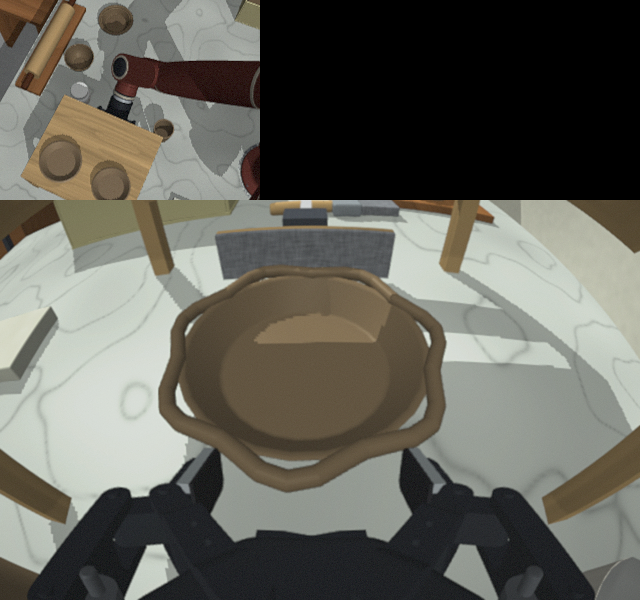

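```bash
python3 - <<'E'
import pickle
from h import *
d=pickle.load(open("pics/w5.pkl","rb"))
for n,u,z in [("L",(159,190),.03),("R",(446,175),.03),("near",(290,291),.03),("far",(307,69),.03),("footL",(219,165),.005),("footR",(390,165),.005),
 ("stopTL",(217,34),.052),("stopTR",(393,31),.052),("stopBL",(222,78),.008),("stopBR",(390,77),.008),("rpostL",(162,74),0),("rpostR",(452,72),0)]:
    w=fray(d,u,z);print(n,w,rack(w))
E
```

```text
L [0.4773 0.1611] [-0.0768 -0.0626]
R [0.6378 0.1679] [ 0.0835 -0.0522]
near [0.5515 0.1054] [-0.0014 -0.1167]
far [0.5609 0.2782] [0.0041 0.0563]
footL [0.5004 0.2007] [-0.0546 -0.0225]
footR [0.6148 0.1977] [ 0.0598 -0.023 ]
stopTL [0.4856 0.311 ] [-0.0719  0.0874]
stopTR [0.6341 0.3111] [0.0766 0.0908]
stopBL [0.483  0.3082] [-0.0744  0.0845]
stopBR [0.6365 0.3048] [0.0791 0.0846]
rpostL [0.4046 0.3458] [-0.1536  0.1204]
rpostR [0.7162 0.3397] [0.158  0.1213]
```

Dish and stop agree laterally within ~1 mm; gap about 30 mm. I advance 18 mm, then feel in small steps.

```bash
P="python3 -m pendant"; f(){ grep -E 'pos|force'; }
python3 -m pendant '[[[0,0,0,0,0.01,0.002,1],[0,0,0,0,0.01,0.002,1],[0,0,0,0,0.01,0,1],[0,0,0,0,0.01,0,1],[0,0,0,0,0.01,0,1],[0,0,0,0,0.01,0,1],[0,0,0,0,0.01,0,1]]]' | f
python3 -m pendant '[[[0,0,0,0,0.004,0,1],[0,0,0,0,0.004,0,1]]]' | f
python3 -m pendant '[[[0,0,0,0,0.004,0,1],[0,0,0,0,0.004,0,1]]]' | f
python3 -m pendant '[[[0,0,0,0,0.004,0,1],[0,0,0,0,0.004,0,1]]]' | f
```

```text
tool_pos: [0.5591, 0.1477, 0.0134]
contact_force: [0.1, -2.8, -1.6]
tool_pos: [0.5593, 0.1495, 0.0136]
contact_force: [-0.5, -3.1, -0.8]
tool_pos: [0.5593, 0.1515, 0.0136]
contact_force: [-0.8, -2.9, -2.4]
tool_pos: [0.5593, 0.1535, 0.0136]
contact_force: [-0.3, -3.0, -2.5]
```

```bash
f(){ grep -E 'pos|force'; }
python3 -m pendant '[[[0,0,0,0,0.004,0,1],[0,0,0,0,0.004,0,1]]]' | f
python3 -m pendant '[[[0,0,0,0,0.004,0,1],[0,0,0,0,0.004,0,1]]]' | f
python3 -m pendant '[[[0,0,0,0,0.004,0,1],[0,0,0,0,0.004,0,1]]]' | f
```

```text
tool_pos: [0.5594, 0.1554, 0.0136]
contact_force: [0.4, -4.4, -1.8]
tool_pos: [0.5594, 0.1574, 0.0136]
contact_force: [0.5, -5.3, -2.4]
tool_pos: [0.5594, 0.1594, 0.0136]
contact_force: [-0.1, -5.8, -1.5]
```

Force rose at ~0.4 N/mm from y≈0.1535: stop felt, about 6 mm in (~2.5 N). Back off and look.

```bash
python3 -m pendant '[[[0,0,0,0,0,0,1],[0,0,0,0,-0.008,0,1],[0,0,0,0,-0.008,0,1],[0,0,0,0,-0.012,0,1],[0,0,0,0,-0.04,0,1],[0,0,0,0,-0.06,0,1],[0,0,0,0,-0.06,0,1],[0,0,0,0,0,0,1]]]'
python3 - <<'E'
from plant import manip, imaging
import cv2,pickle
d=imaging.grab_frame("wrist");cv2.imwrite("pics/w6.png",d["frame"]);pickle.dump(d,open("pics/w6.pkl","wb"))
E
```

```text
time: 11.55
tool_pos: [0.5599, 0.111, 0.0137]
tool_rot: [-0.426, 0.905, -0.011, 0.004]
contact_force: [-0.0, -0.3, 0.3]
gripper_width: 0.996
```

View pics/w6.png

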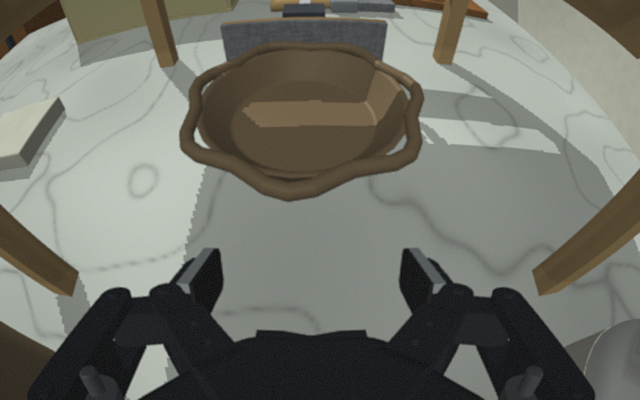

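```bash
python3 - <<'E'
import pickle
from h import *
d=pickle.load(open("pics/w6.pkl","rb"))
for n,u,z in [("L",(180,136),.03),("R",(423,115),.03),("near",(292,199),.03),("far",(308,44),.03),
 ("stopTL",(222,21),.052),("stopTR",(386,19),.052),("rpostL",(168,67),0),("rpostR",(447,65),0)]:
    w=fray(d,u,z);print(n,w,rack(w))
E
python3 -m pendant '[[[0,0,0,0,-0.1,0,1],[0,0,0,0,-0.2,0,1],[0,0,0,0,-0.2,0,1],[0,0,0,0,-0.2,0.03,1],[0,0,0,0,-0.2,0.1,1],[0,0,0,0,-0.1,0.2,1],[0,0,0,0,0,0.2,1],[0,0,0,0,0,0,1]]]'
python3 - <<'E'
from plant import imaging
import cv2
cv2.imwrite("pics/s7.png",imaging.grab_frame("scene")["frame"])
E
```

```text
L [0.4788 0.1868] [-0.0759 -0.0369]
R [0.6397 0.2033] [ 0.0846 -0.0168]
near [0.5524 0.1346] [-0.0011 -0.0874]
far [0.5633 0.3082] [0.0059 0.0864]
stopTL [0.4833 0.3268] [-0.0745  0.1031]
stopTR [0.6362 0.3241] [0.0784 0.1039]
rpostL [0.4069 0.3433] [-0.1513  0.1179]
rpostR [0.718  0.3374] [0.1599 0.119 ]
time: 12.6
tool_pos: [0.5615, -0.1393, 0.1508]
tool_rot: [-0.424, 0.906, -0.009, 0.007]
contact_force: [0.8, -0.2, 0.3]
gripper_width: 1.001
```

View pics/s7.png

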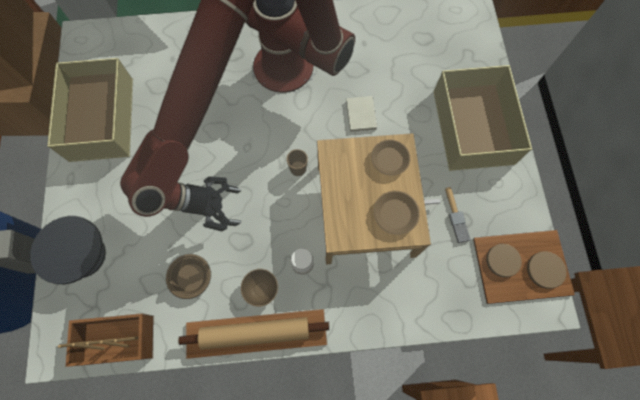

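```bash
python3 - <<'E'
import pickle
from h import *
for f,us in(("w5",(240,370)),("w6",(240,370))):
    d=pickle.load(open(f"pics/{f}.pkl","rb")); g=d["frame"].mean(2)
    for u in us:
        print(f,u,g[10:50,u].round().astype(int).tolist())
        print([ (v,rack(fray(d,(u,v),.052))[1]) for v in range(18,40,2)])
E
```

```text
w5 240 [143, 143, 144, 146, 145, 147, 144, 147, 146, 144, 146, 146, 148, 146, 148, 145, 147, 146, 145, 131, 121, 115, 109, 99, 91, 85, 83, 84, 92, 88, 85, 88, 82, 84, 88, 87, 84, 87, 86, 83]
[(18, np.float64(0.1228)), (20, np.float64(0.1171)), (22, np.float64(0.1117)), (24, np.float64(0.1064)), (26, np.float64(0.1013)), (28, np.float64(0.0963)), (30, np.float64(0.0915)), (32, np.float64(0.0869)), (34, np.float64(0.0824)), (36, np.float64(0.078)), (38, np.float64(0.0738))]
w5 370 [85, 89, 87, 86, 89, 122, 140, 147, 143, 145, 143, 154, 195, 205, 203, 203, 201, 172, 126, 105, 108, 104, 97, 90, 89, 86, 86, 87, 90, 91, 89, 93, 90, 92, 90, 84, 88, 84, 86, 90]
[(18, np.float64(0.1194)), (20, np.float64(0.1139)), (22, np.float64(0.1086)), (24, np.float64(0.1034)), (26, np.float64(0.0984)), (28, np.float64(0.0936)), (30, np.float64(0.0889)), (32, np.float64(0.0844)), (34, np.float64(0.08)), (36, np.float64(0.0757)), (38, np.float64(0.0716))]
w6 240 [127, 126, 124, 124, 129, 126, 127, 126, 128, 128, 117, 105, 102, 93, 85, 78, 74, 76, 75, 76, 77, 81, 76, 78, 77, 79, 77, 75, 74, 75, 76, 74, 74, 75, 77, 81, 80, 75, 74, 75]
[(18, np.float64(0.1066)), (20, np.float64(0.1009)), (22, np.float64(0.0954)), (24, np.float64(0.09)), (26, np.float64(0.0848)), (28, np.float64(0.0798)), (30, np.float64(0.0751)), (32, np.float64(0.0704)), (34, np.float64(0.0658)), (36, np.float64(0.0614)), (38, np.float64(0.0571))]
w6 370 [69, 91, 123, 130, 126, 128, 126, 141, 158, 126, 98, 91, 88, 81, 73, 74, 75, 76, 76, 77, 75, 72, 73, 77, 78, 74, 76, 76, 74, 76, 77, 75, 72, 73, 73, 71, 72, 77, 75, 74]
[(18, np.float64(0.1031)), (20, np.float64(0.0975)), (22, np.float64(0.0921)), (24, np.float64(0.087)), (26, np.float64(0.0819)), (28, np.float64(0.077)), (30, np.float64(0.0723)), (32, np.float64(0.0677)), (34, np.float64(0.0633)), (36, np.float64(0.059)), (38, np.float64(0.0548))]
```

```bash
python3 -c "
from plant import manip
print(manip.job_done())"
```

```text
the job is handed in; nothing more can be done
None
```

The wavy dish is under the rack, pressed lightly against the felt stop. I have handed the job in. I pushed it along the table from behind with both open fingertips, the gripper leaned back 45–50°. It was never gripped or lifted.

- **Feeling for the stop:** The sliding force held at about 3 N. It then rose by roughly 0.4 N per mm from tool y ≈ 0.154, and I stopped at 5.8 N, about 6 mm into the spring. I then backed straight off, and the force at the tool fell to about zero.
- **Last wrist view:** The dish is midway between the posts to within about 2 mm, and its near rim is about 53 mm behind the front edge. The stop reads 5 to 9 mm further back than before contact, so it is well short of the 14 mm limit and still pressed.
- **Disagreement:** A first rough pixel reading put the stop about 15 mm back. Reading the same edge of the pad in both pictures corrected this to the 5 to 9 mm above.
- **Rest of the table:** In the final scene picture the cup, jar, plain dish, bowl and brush look unmoved, and the robot is clear of everything. The clock read 12.6 s after the last move.

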